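Stow a steel pot ring on a keeper hook for the drive

ROBOT

A 6-joint arm with a two-finger parallel gripper is mounted at the origin on the work surface. World frame = base frame: x ahead of the robot, y to its left, z up, the work surface at z = 0. Lengths are in m, angles in rad, forces in N, time in s.
With the tool pointing down it reaches from about 0.3 to 0.875 m from the base axis. Payload 6.4 kg.
Tool frame: the origin (TCP) lies midway between the tips of the shut fingers; the grasp point (between the pads) lies ctrl.grip_point_offset behind it (ctrl.grip_point_offset is the distance from the TCP to the grasp point, in m); z points along the fingers, y is the direction in which the jaws open and shut (so a half turn about z gives the same grasp; the last joint's range is limited). The gripper opens to 85 mm and grips with 20 to 120 N. Pads are 22 mm wide; open, the fingers measure 114 mm over their backs; the gripper's body (76 mm by 85 mm) begins 54 mm behind the grasp point. The pads swing forward as they close: fully open they stand 13 mm farther back than shut.
Start: joints at [-1.397, 0.181, 1.607, -0, 1.354, -0.206], TCP at [0.213, -0.534, 0.231] pointing down, gripper open.
Joint ranges: [-2.99, 2.99], [-0.89, 2.07], [0.3, 2.58], [-1.14, 4.28], [0, 2.63], [-3.12, 3.12]. Speed limits (rad/s): [2.57, 2.57, 3.01, 3.14, 3.14, 3.14].

INTERFACE

Orientations are given as a unit quaternion [w, x, y, z].
In Python, from bench import ctrl, viewer gives the robot as it stands.
- The arm moves only by the shell command python3 -m handwheel 'ROWS' [OPENING]. ROWS is JSON, a list of rows, each an object with "travel": the shift along the tool's x, y, z as a fraction of full scale, a list of three; "dr": the turn, a rotation vector about the tool's x, y, z as a fraction of full scale, a list of three. A call has 1 to 20 rows; each row shifts and turns the pose as measured when the row begins, along the tool's axes as they then stand; what a row does not reach is not made up. Full scale, the value 1, is 150 mm for a shift and 30 degrees for a turn. A row lasts 1/12 s, in which the tool goes at most 41.7 mm and 7.16 degrees, less where a joint would pass 70% of its speed; a pose out of reach is approached as far as the arm can. A call with a number of a shift or a turn outside -1 to 1 is refused whole. A call with a gripper value outside its range is refused whole. OPENING is the opening, from -1 (shut) to 1 (fully open), set as the call begins (- or left out, the last holds). The fingers move at their own pace and stop on an object; the grip force is fixed at half the most. Time passes only in rows, so rows that do not move let the fingers close. It gives the time, the measured TCP pose, the force and the opening at its end, in the units of the state.
- ctrl.get_obs(): the state, without advancing time (a new reading comes with each control period).
- viewer.camera(name): name is "scene" or "side" or "wrist"; returns the picture (384x512x3 uint8, red, green, blue); there is no depth.
- viewer.get_calibration(name): a dict with "camera_matrix" (3x3 intrinsics, pixels), "R" (3x3) and "t" (3): a world point X has camera coordinates R X + t. Camera axes: x right, y down, z forward; pixel columns grow to the right and rows downward; lengths in m; the calibration is good to about 2 mm. A picture is of the moment at which its call begins: read the wrist's pose just before it. get_calibration takes no time and is no camera call; for the wrist camera it gives the pose at the moment of the call.
- ctrl.hand_in(): hands the job in, once; it reports no verdict.
The state is a dict: "time_s": time; "q": joint angles; "dq": joint speeds; "joint_efforts": joint torques, N m; "eef_pos": TCP position; "eef_rot": TCP orientation; "wrist_force": force on the tool from outside, world axes, zero at the start; "torque": the same for the moment, N m; "opening": opening from 0.0 (shut) to 1.0 (fully open).
Only numpy, scipy, OpenCV 4.12 (cv2) and the standard library are available. Lean on these libraries where they do the work, as an engineer would, in place of code of your own. Each camera call takes 0.05 s, during which the arm holds its last target. There are 200 camera calls.

TASK

Get the steel pot ring ready for the drive: lift it by its rim out of the wooden rack, thread it over the J-hook on the post, and press it down firmly, with about 12 N and never more than 22 N on the hook, until the orange keeper has swung shut over the rim. Then let go, so that it hangs there by itself. Push the hook and the keeper only with the ring, never with the gripper, and leave the other things where they are.

Things in the scene. Friction and masses are not known exactly. Their poses are not given: they have to be found in the camera images.
- hoop: Plain steel pot ring, outer diameter 170 mm, inner 154, 12 mm thick along its axis, 140 to 280 g. Origin at its centre, x along its axis, z up at the start: it stands upright in the rack, its top 176 mm above the table. Pinch the rim across its 12 mm thickness from above, some 40 mm to one side (along its y) of its top, so that the top of the rim stays free for the hook.
- rack: Wooden rack fixed to the table, 75 x 200 mm, cheeks 50 mm high. Origin at the centre of its underside on the table. Its 15 mm wide slot runs along its y and holds the hoop upright, the hoop's axis along the rack's x.
- hook_post: Stand fixed to the table; origin on the table below the hook's seat, z up. The post (18 mm thick, 272 mm high) stands 85 mm off along +x; from it a J-hook of two steel bars, 23 mm wide along y, reaches to -x, turns up and ends 23 mm beyond the seat, 19 mm above it. Bring the ring from the -x side, axis along x, so that the hook's end passes in under its top rim; then lower it.
- seat_nominal (a point): Nominal seat, fixed 235 mm above the stand's origin: where the underside of the ring's top rim comes to rest, mid-thickness over this point (within 3 mm along x; red cheeks begin 12 mm away on the +x side and rise 15 mm). The hook arm was clamped at a height nobody measured: the true seat is up to 8 mm above or below this point and must be felt for. It does not give.
- keeper (a joint): Orange fork on the hook: 0 = open, 0.80 rad = stop, above 0.75 with the ring home. Open, its lower prong blocks the mouth, its tip 24 mm above the true seat. The rim, pressed down on it, turns it against friction (about 3 to 7 N over 23 mm of travel; the ring's weight alone does not) and the upper prong swings over the rim. It stays where left. At the seat the push meets a hard stop.
- pot: Titanium pot, 112 mm across, 85 mm high, wire handle out to 137 mm along its x. Origin at the centre of its underside. Leave alone.
- board: Blue plastic cutting board 140 x 220 x 9 mm, lying flat. Origin at the centre of its underside. Leave alone.
- spoon: Stainless spoon 170 mm long, lying along its x. Leave alone.
- salt_tin: Aluminium salt tin, 52 mm across, 65 mm high. Origin at the centre of its underside. Leave alone.
- lighter: Black lighter, 90 x 24 x 12 mm, lying along its x. Leave alone.
- mug: Green mug, 76 mm across, 80 mm high. Origin at the centre of its underside. Leave alone.
Not all that is in view belongs to the job. Of the things like the hoop, leave any that is pink; of the rest the larger one is meant.

How it is judged:
By the outcome, as a careful person would: the job done as asked, in the order asked, and still so for the second after the job is handed in, with the robot touching nothing.
It also fails if it takes over 67 s, if anything falls off the work surface, if the arm or the gripper's body presses on something with over 40 N, if the wrist force passes 120 N, or if a joint passes its speed limit or range.

## Working session

There is one attempt and no reset: what is moved stays moved. The work goes in short steps, Python scripts to look and compute and a shell command to move; the robot and the scene stay as the last step left them, time stands still between calls to the robot, and variables do not carry over. Pictures are saved under pics/ and viewed, about 8 in all and at most 12, crops included, and the job is handed in when it is done.

```bash
ls; mkdir -p pics; cat > h.py <<'E'
import numpy as np, cv2
from bench import ctrl, viewer
from scipy.spatial.transform import Rotation as Rn
def cal(n):
    c=viewer.get_calibration(n); return [np.array(c[k]) for k in("camera_matrix","R","t")]
def ray(c,u,v):
    K,R,t=c; d=R.T@np.linalg.inv(K)@np.array([u,v,1.]); return -R.T@t, d/np.linalg.norm(d)
def onz(c,u,v,z):
    o,d=ray(c,u,v); return o+d*(z-o[2])/d[2]
def proj(c,X):
    K,R,t=c; p=K@(R@np.array(X)+t); return p[:2]/p[2]
def tri(rs):
    A=0;b=0
    for o,d in rs:
        P=np.eye(3)-np.outer(d,d);A=A+P;b=b+P@o
    X=np.linalg.solve(A,b); return X
def rot(o): 
    q=o["eef_rot"]; return Rn.from_quat([q[1],q[2],q[3],q[0]])
def snap(n,f): 
    c=cal(n); im=viewer.camera(n); cv2.imwrite("pics/"+f,im[...,::-1]); return c,im
E
python3 - <<'E'
from h import *
a=snap("scene","a.png")[1];b=snap("side","b.png")[1];w=snap("wrist","w.png")[1]
cv2.imwrite("pics/ab.png",cv2.resize(np.hstack([a,b]),(1024,384))[...,::-1])
for n in("scene","side","wrist"):
    K,R,t=cal(n);print(n,-R.T@t,R[2],K[0,0])
o=ctrl.get_obs();print(o,ctrl.grip_point_offset)
E
```

```text
pics
scene [0.89509256 0.43422787 1.03506893] [-0.31756868 -0.44697348 -0.83628036] 376.22527729566946
side [0.53125423 0.65623465 0.98920655] [ 0.04604945 -0.65552547 -0.75376774] 375.59859071430486
wrist [ 0.27425675 -0.51019638  0.37149331] [-0.24130397 -0.09524764 -0.96576409] 287.99796334481465
{'time_s': 0.15, 'q': array([-1.39733508e+00,  1.81375341e-01,  1.60775480e+00, -1.08160393e-05,
        1.35380543e+00, -2.06342830e-01]), 'dq': array([-0.00084109, -0.00374265, -0.00370088, -0.00106816, -0.00338722,
       -0.00143373]), 'joint_efforts': array([ 2.65097180e-03, -4.45262504e+01, -3.51696110e+01, -1.41044770e-04,
        5.82775479e-03, -2.54133550e-05]), 'eef_pos': array([ 0.2130918 , -0.53361107,  0.23059969]), 'eef_rot': array([-6.71454535e-04,  9.82022290e-01,  1.88763799e-01,  5.75910865e-06]), 'wrist_force': array([ 0.29911228, -0.22372225, -0.30620644]), 'torque': array([-0.00132126, -0.00762172,  0.06289829]), 'opening': 0.9987477289463513} 0.0187
```

View pics/a.png

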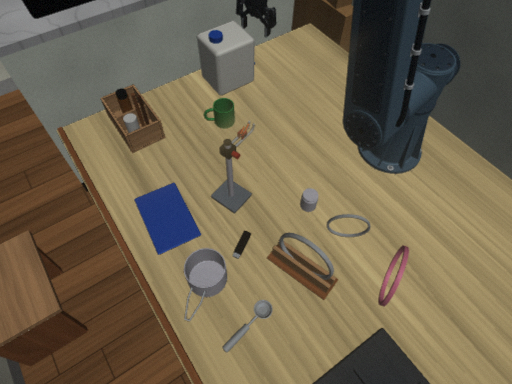

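View pics/b.png

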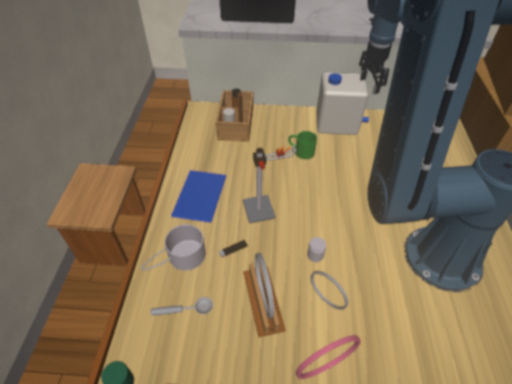

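The scene view shows the hoop in its rack at about (305,265). The hook post base is at (231,195), with its hook pointing to (245,130). A flat smaller ring lies at (348,225) and a pink one at (393,275). Next I enlarge crops of these for accurate pixels.

```bash
python3 - <<'E'
import cv2,numpy as np
a=cv2.imread("pics/a.png");b=cv2.imread("pics/b.png")
c=lambda i,x,y:cv2.resize(i[y:y+75,x:x+100],(400,300),interpolation=cv2.INTER_CUBIC)
cv2.imwrite("pics/c.png",np.vstack([np.hstack([c(a,250,225),c(a,190,115)]),np.hstack([c(b,215,250),c(b,220,128)])]))
cv2.imwrite("pics/c2.png",np.hstack([cv2.resize(a[175:225,200:265],(390,300),interpolation=2),cv2.resize(b[180:230,230:295],(390,300),interpolation=2)]))
E
```

```text
(no output)
```

View pics/c.png

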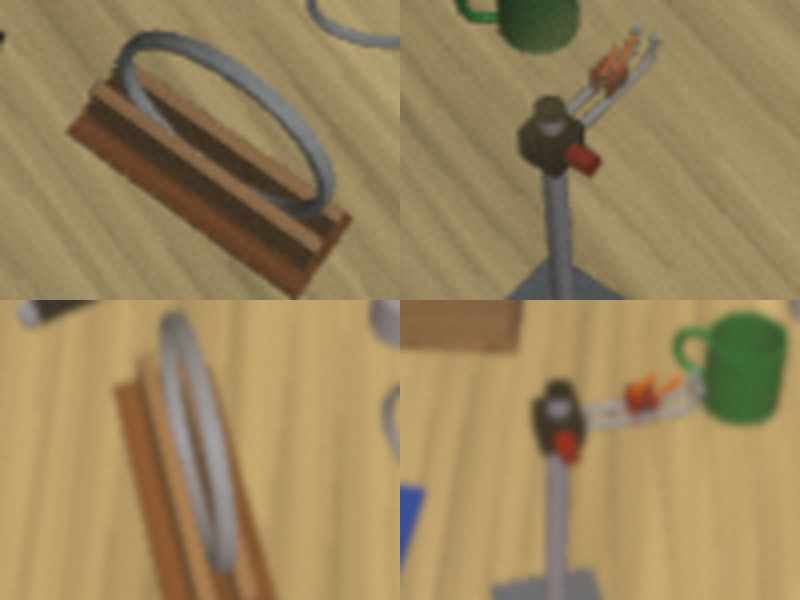

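```bash
python3 - <<'E'
from h import *
# rack wood top/cheeks mask by colour, and post base mask
for n in("a","b"):
    im=cv2.imread(f"pics/{n}.png"); h=cv2.cvtColor(im,cv2.COLOR_BGR2HSV)
    x0,y0,x1,y1={"a":(255,225,350,305),"b":(235,245,295,345)}[n]
    print(n,h[270:300:6,330 if n=="a" else 265].tolist(), im[195,231].tolist() if n=="a" else im[208,258].tolist())
E
```

```text
a [[0, 3, 73], [20, 21, 74], [15, 120, 68], [13, 155, 94], [21, 97, 153]] [96, 93, 94]
b [[11, 14, 151], [8, 14, 151], [12, 44, 146], [14, 94, 120], [13, 83, 111]] [124, 122, 131]
```

The crops show four things:
- **Hoop:** it stands in the rack slot; the rack corners in the scene view are near (267,258), (324.5,299) and (337.5,279.5).
- **Post cap:** (227,141) in the scene view, (259.5,150) in the side view.
- **Hook tips:** (251.5,124) in the scene view, (294,148.5) in the side view.
- **Keeper:** the orange keeper sits mid-hook.

```bash
python3 - <<'E'
from h import *
A=cal("scene");B=cal("side")
A4=lambda x,y:ray(A,250+x/4,225+y/4); A5=lambda x,y:ray(A,190+(x-400)/4,115+y/4)
B4=lambda x,y:ray(B,215+x/4,250+(y-300)/4); B5=lambda x,y:ray(B,220+(x-400)/4,128+(y-300)/4)
p=[onz(A,250+x/4,225+y/4,0.0) for x,y in((68,132),(298,297),(350,218))]
print("rack",p,np.linalg.norm(p[0]-p[1]),np.linalg.norm(p[1]-p[2]),"c",(p[0]+p[2])/2, np.degrees(np.arctan2(*(p[1]-p[0])[1::-1])))
print("cap",tri([A5(550,108),B5(558,392)]))
print("tip",tri([A5(646,36),B5(697,382)]))
print("red",tri([A5(585,158),B5(568,447)]))
print("keeper",tri([A5(608,75),B5(645,398)]))
# hoop top: highest. use extreme pixels on ring: far-left top
for z in(.09,.17):print(z,onz(A,250+215/4,225+68/4,z))
E
```

```text
rack [array([0.60336957, 0.09659691, 0.        ]), array([0.54308698, 0.28618312, 0.        ]), array([0.47531747, 0.26374718, 0.        ])] 0.1989394877787058 0.07138682346987123 c [0.53934352 0.18017205 0.        ] 107.63906336885206
cap [ 0.57279609 -0.14478367  0.2641647 ]
tip [ 0.47368534 -0.17588033  0.25016818]
red [ 0.56406283 -0.11689063  0.23569364]
keeper [ 0.51075266 -0.16892066  0.23852568]
0.09 [0.51721037 0.14476714 0.09      ]
0.17 [0.54919806 0.16926997 0.17      ]
```

View pics/c2.png

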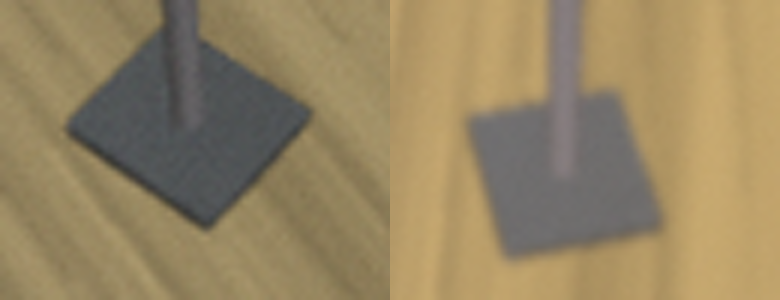

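Rack yaw is about 17.6°, and the hook's +x direction comes out at about 17.4° with a length of 104 mm (expected 108). These two are consistent. I raise the tool and turn it -86° about its z.

```bash
python3 -m handwheel '[{"travel":[0,0,-0.1],"dr":[0,0,-0.238]},{"travel":[0,0,-0.1],"dr":[0,0,-0.238]},{"travel":[0,0,-0.1],"dr":[0,0,-0.238]},{"travel":[0,0,-0.1],"dr":[0,0,-0.238]},{"travel":[0,0,-0.1],"dr":[0,0,-0.238]},{"travel":[0,0,-0.1],"dr":[0,0,-0.238]},{"travel":[0,0,-0.1],"dr":[0,0,-0.238]},{"travel":[0,0,-0.1],"dr":[0,0,-0.238]},{"travel":[0,0,-0.1],"dr":[0,0,-0.238]},{"travel":[0,0,-0.1],"dr":[0,0,-0.238]},{"travel":[0,0,-0.1],"dr":[0,0,-0.238]},{"travel":[0,0,-0.1],"dr":[0,0,-0.238]}]' 1
cat >> h.py <<'E'
def goto(P,yaw=None):
    """print needed tool-frame shift (fraction of full scale) and turn to a downward pose"""
    o=ctrl.get_obs();R=rot(o);d=R.inv().apply(np.array(P)-o["eef_pos"])/.15
    print("t",round(o["time_s"],2),"pos",o["eef_pos"].round(4),"F",o["wrist_force"].round(2),"T",o["torque"].round(2),"op",round(o["opening"],3))
    print("shift",d.round(3))
    if yaw is not None:
        y=np.radians(yaw);x=np.array([np.cos(y),np.sin(y),0]);z=np.array([0,0,-1.])
        G=Rn.from_matrix(np.c_[x,np.cross(z,x),z]); print("turn",((R.inv()*G).as_rotvec()/np.radians(30)).round(4))
E
python3 -c "
from h import *
goto([.40,-.22,.42],107.5)
goto([.527,.218,.25],107.5)"
```

```text
time_s: 1.15
eef_pos: [0.2125, -0.5301, 0.4083]
eef_rot: [-0.007, 0.588, 0.809, 0.007]
wrist_force: [-0.6, -0.2, -0.2]
opening: 1.0
t 1.15 pos [ 0.2125 -0.5301  0.4083] F [-0.63 -0.23 -0.22] T [-0.06 -0.02 -0.02] op 1.0
shift [ 1.582  1.827 -0.04 ]
turn [ 0.0055 -0.0395  0.0155]
t 1.15 pos [ 0.2125 -0.5301  0.4083] F [-0.63 -0.23 -0.22] T [-0.06 -0.02 -0.02] op 1.0
shift [4.075 3.53  1.15 ]
turn [ 0.0055 -0.0395  0.0155]
```

```bash
python3 -c "
from h import *
goto([.523,-.265,.42],107.5)"
```

```text
t 1.15 pos [ 0.2125 -0.5301  0.4083] F [-0.63 -0.23 -0.22] T [-0.06 -0.02 -0.02] op 1.0
shift [ 1.044  2.515 -0.049]
turn [ 0.0055 -0.0395  0.0155]
```

```bash
python3 -m handwheel '[{"travel":[0.08,0.193,0],"dr":[0,-0.04,0.015]},{"travel":[0.08,0.193,0],"dr":[0,0,0]},{"travel":[0.08,0.193,0],"dr":[0,0,0]},{"travel":[0.08,0.193,0],"dr":[0,0,0]},{"travel":[0.08,0.193,0],"dr":[0,0,0]},{"travel":[0.08,0.193,0],"dr":[0,0,0]},{"travel":[0.08,0.193,0],"dr":[0,0,0]},{"travel":[0.08,0.193,0],"dr":[0,0,0]},{"travel":[0.08,0.193,0],"dr":[0,0,0]},{"travel":[0.08,0.193,0],"dr":[0,0,0]},{"travel":[0.08,0.193,0],"dr":[0,0,0]},{"travel":[0.08,0.193,0],"dr":[0,0,0]},{"travel":[0.08,0.193,0],"dr":[0,0,0]},{"travel":[0,0,0],"dr":[0,0,0]},{"travel":[0,0,0],"dr":[0,0,0]}]' 1
python3 -c "
from h import *
import pickle
c,im=snap('wrist','w1.png');pickle.dump(c,open('w1.pkl','wb'))
goto([.49,-.16,.42],107.5)
print(proj(c,[.493,-.1695,.235]),proj(c,[.474,-.176,.25]),proj(c,[.573,-.145,.27]))"
```

```text
time_s: 2.4
eef_pos: [0.5342, -0.2537, 0.407]
eef_rot: [-0.0, 0.589, 0.808, -0.0]
wrist_force: [-0.4, 0.1, -0.8]
opening: 1.002
t 2.45 pos [ 0.5341 -0.2537  0.4069] F [-0.98  0.06 -0.31] T [0.01 0.05 0.01] op 0.998
shift [ 0.685 -0.089 -0.087]
turn [ 0.0001 -0.0009  0.0092]
[242.16427787  89.24784413] [220.87554184  88.19038635] [332.63409367  86.95965441]
```

```bash
python3 -m handwheel '[{"travel":[0.2,0,0],"dr":[0,0,0]},{"travel":[0.2,0,0],"dr":[0,0,0]},{"travel":[0.2,0,0],"dr":[0,0,0]},{"travel":[0,0,0],"dr":[0,0,0]},{"travel":[0,0,0],"dr":[0,0,0]}]' 1
python3 -c "
from h import *
import pickle
c,im=snap('wrist','w2.png');pickle.dump(c,open('w2.pkl','wb'))
goto([.49,-.16,.42],107.5)
X=[.493,-.1695,.235]
out=[]
for n in('w1','w2'):
    c=pickle.load(open(n+'.pkl','rb'));p=proj(c,X);print(n,p)
    i=cv2.imread(f'pics/{n}.png');out.append(cv2.resize(i,(400,300)) )
    x=int(np.clip(p[0]-80,0,352));y=int(np.clip(p[1]-60,0,264));print(x,y)
    out.append(cv2.resize(i[y:y+120,x:x+160],(400,300),interpolation=2))
cv2.imwrite('pics/w12.png',np.vstack([np.hstack(out[:2]),np.hstack(out[2:])]))"
```

```text
time_s: 2.87
eef_pos: [0.5021, -0.1702, 0.4046]
eef_rot: [-0.002, 0.593, 0.805, -0.001]
wrist_force: [-1.0, -0.3, 0.0]
opening: 0.999
t 2.92 pos [ 0.5022 -0.1703  0.4048] F [0.05 0.86 0.98] T [ 0.03 -0.05  0.  ] op 1.004
shift [ 0.09  -0.058 -0.101]
turn [-0.0062 -0.0047 -0.007 ]
w1 [242.16427787  89.24784413]
162 29
w2 [248.06162264 175.96235758]
168 115
```

View pics/w12.png

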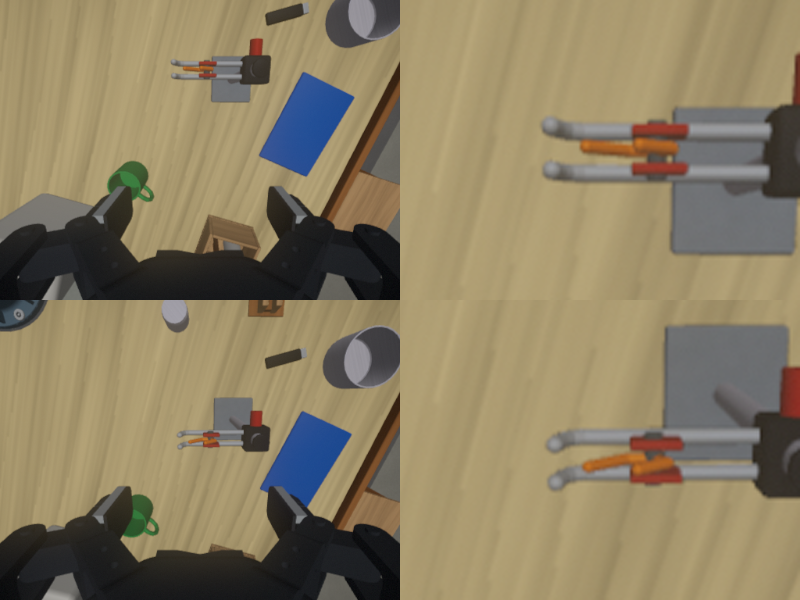

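The wrist views show the hook's two bars, both tips, the red cheeks and the orange keeper. Tips at mid-point are w1 (222,88) and w2 (230,180). Cheek starts are w1 (254.6,89.8) and w2 (258.8,179.4). I triangulate these.

```bash
python3 - <<'E'
from h import *
import pickle
c1,c2=[pickle.load(open(f'w{i}.pkl','rb')) for i in(1,2)]
p1=lambda x,y:ray(c1,162+(x-400)/2.5,29+y/2.5)
p2=lambda x,y:ray(c2,168+(x-400)/2.5,115+(y-300)/2.5)
A=cal("scene");B=cal("side")
A5=lambda x,y:ray(A,190+(x-400)/4,115+y/4);B5=lambda x,y:ray(B,220+(x-400)/4,128+(y-300)/4)
tL=tri([p1(550,125),p2(555,443)]);tR=tri([p1(550,171),p2(556,481)])
ck=tri([p1(631.5,152),p2(627,461)]); cL=tri([p1(633,131),p2(630,443)]);cR=tri([p1(630,173),p2(624,479)])
ce=tri([p1(688,151.5),p2(682,460)])
print(tL,tR,"ck",ck,cL,cR,"ce",ce)
tip4=tri([p1(550,148),p2(555.5,462),A5(646,36),B5(697,382)]);print("tip4",tip4)
d=ck-(tL+tR)/2;d2=ce-(tL+tR)/2;print(np.degrees(np.arctan2(d[1],d[0])),np.linalg.norm(d[:2]),np.degrees(np.arctan2(d2[1],d2[0])))
n=tR-tL;print(np.degrees(np.arctan2(n[1],n[0]))+90,np.linalg.norm(n))
# bars direction on plane z=.235
for p,c,L in((p1,c1,[(570,131),(765,131),(570,174),(765,173)]),(p2,c2,[(580,438),(750,438),(580,477),(750,474)])):
    for i in(0,2):
        q=[]
        for x,y in L[i:i+2]:
            o,dd=p(x,y);q.append(o+dd*(.235-o[2])/dd[2])
        print(q,np.degrees(np.arctan2(*(q[1]-q[0])[1::-1])))
# base plate edges w1 at z~.006
q=[]
for x,y in((672,252),(795,253)):
    o,dd=p1(x,y);q.append(o+dd*(.006-o[2])/dd[2])
print("plate",q,np.degrees(np.arctan2(*(q[1]-q[0])[1::-1])))
E
```

```text
[ 0.47334767 -0.1678079   0.2530933 ] [ 0.47795346 -0.18372924  0.25114533] ck [ 0.50510755 -0.16722965  0.24634307] [ 0.50363601 -0.15955967  0.24654633] [ 0.50660134 -0.1750152   0.24614503] ce [ 0.52676442 -0.16004153  0.24622872]
tip4 [ 0.47469935 -0.17558278  0.25071686]
16.16569015871002 0.03066964702892911 17.102417197574976
16.134340415420425 0.01668823344136987
[array([ 0.47899938, -0.16609916,  0.235     ]), array([ 0.5545345 , -0.14180529,  0.235     ])] 17.82901428979935
[array([ 0.48372926, -0.18203967,  0.235     ]), array([ 0.56023923, -0.15701817,  0.235     ])] 18.109597303990377
[array([ 0.48273632, -0.1660121 ,  0.235     ]), array([ 0.5535094 , -0.14386042,  0.235     ])] 17.379901352617804
[array([ 0.48771629, -0.18275851,  0.235     ]), array([ 0.55903059, -0.15899589,  0.235     ])] 18.428570796445033
plate [array([ 0.5480571 , -0.20402241,  0.006     ]), array([ 0.63433266, -0.17702049,  0.006     ])] 17.37871203308433
```

```bash
python3 -c "
from h import *
goto([.558,.12,.39],107.6)"
```

```text
t 2.92 pos [ 0.5022 -0.1703  0.4048] F [0.05 0.86 0.98] T [ 0.03 -0.05  0.  ] op 1.004
shift [1.737 0.931 0.1  ]
turn [-0.0062 -0.0047 -0.0103]
```

```bash
python3 -m handwheel '[{"travel":[0.2,0.105,0.01],"dr":[0,0,-0.01]},{"travel":[0.2,0.105,0],"dr":[0,0,0]},{"travel":[0.2,0.105,0],"dr":[0,0,0]},{"travel":[0.2,0.105,0],"dr":[0,0,0]},{"travel":[0.2,0.105,0],"dr":[0,0,0]},{"travel":[0.2,0.105,0],"dr":[0,0,0]},{"travel":[0.2,0.105,0],"dr":[0,0,0]},{"travel":[0.2,0.105,0],"dr":[0,0,0]},{"travel":[0.15,0.08,0],"dr":[0,0,0]},{"travel":[0,0,0],"dr":[0,0,0]},{"travel":[0,0,0],"dr":[0,0,0]}]' 1
python3 -c "
from h import *
import pickle
c,im=snap('wrist','w3.png');pickle.dump(c,open('w3.pkl','wb'))
goto([.551,.142,.25],107.6)
cv2.imwrite('pics/w3b.png',cv2.resize(im[:300,80:450],None,fx=2,fy=2,interpolation=2)[...,::-1])
print(proj(c,[.539,.18,.0]),proj(c,[.539,.18,.176]))"
```

```text
time_s: 3.83
eef_pos: [0.5639, 0.1151, 0.4003]
eef_rot: [-0.001, 0.601, 0.799, -0.003]
wrist_force: [-0.1, -0.4, 0.7]
opening: 0.998
t 3.88 pos [0.5638 0.1148 0.4002] F [-0.55  0.18 -0.2 ] T [-0.05 -0.   -0.02] op 1.001
shift [ 0.198 -0.026  1.001]
turn [-0.0108  0.0014 -0.0516]
[253.25290186 114.77036762] [251.45141839 113.59589679]
```

View pics/w3b.png

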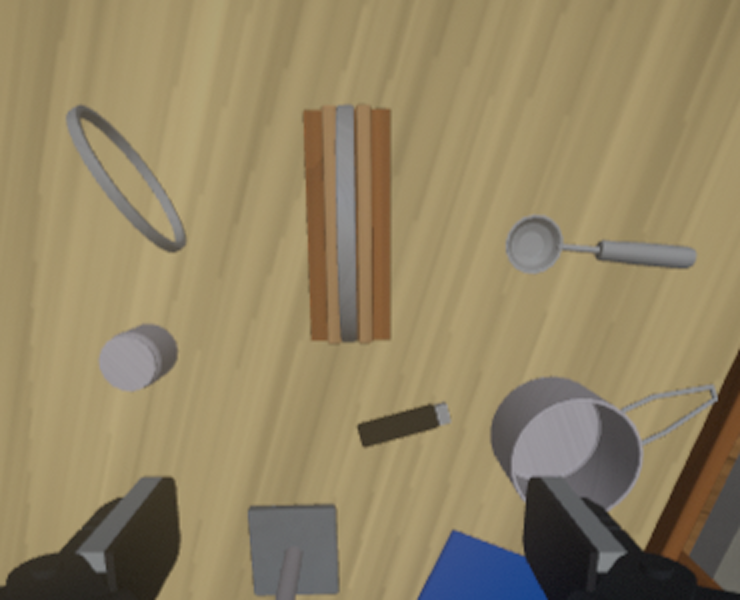

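The wrist view shows the hoop edge-on in the slot. In the picture's (doubled) pixels it runs from (345,105) to (349,341), with its middle at about (346,222).

```bash
python3 - <<'E'
from h import *
import pickle
c=pickle.load(open('w3.pkl','rb'))
P=lambda x,y,z:onz(c,80+x/2,y/2,z)
def an(a,b):
    d=a-b;return np.degrees(np.arctan2(d[1],d[0])).round(2),np.linalg.norm(d).round(4)
rc=[P(*p,.012) for p in((311,340),(391,340),(304,110),(391,108))]
print("rack c",np.mean(rc,0),an(rc[2],rc[0]),an(rc[3],rc[1]),an(rc[1],rc[0]))
ch=[P(*p,.05) for p in((334,343),(364.5,343),(329.5,106),(363.5,104))]
print("cheek mid",np.mean(ch,0),an(ch[2],ch[0]),an(ch[3],ch[1]))
e=[P(346,105,.10),P(349,341,.10)];print("hoop ends",e,np.mean(e,0),an(*e))
for y in(140,180,222,265,300):print(y,P(345.5+(y-180)*.013,y,.17))
E
```

```text
rack c [0.54173698 0.18001401 0.012     ] (np.float64(106.82), np.float64(0.1959)) (np.float64(107.17), np.float64(0.1973)) (np.float64(16.18), np.float64(0.0744))
cheek mid [0.54097608 0.17965105 0.05      ] (np.float64(106.77), np.float64(0.1872)) (np.float64(106.72), np.float64(0.1886))
hoop ends [array([0.51690952, 0.26017999, 0.1       ]), array([0.56525071, 0.10010676, 0.1       ])] [0.54108011 0.18014338 0.1       ] (np.float64(106.8), np.float64(0.1672))
140 [0.52631314 0.22857627 0.17      ]
180 [0.53281917 0.20700523 0.17      ]
222 [0.53989404 0.1835482  0.17      ]
265 [0.54741012 0.1586283  0.17      ]
300 [0.5537426  0.13763269 0.17      ]
```

```bash
python3 -c "
from h import *
goto([.5526,.1417,.22],106.8)"
```

```text
t 3.88 pos [0.5638 0.1148 0.4002] F [-0.55  0.18 -0.2 ] T [-0.05 -0.   -0.02] op 1.001
shift [ 0.194 -0.015  1.201]
turn [-0.0107  0.0015 -0.025 ]
```

```bash
python3 -m handwheel '[{"travel":[0.033,-0.002,0.2],"dr":[-0.01,0,-0.025]},{"travel":[0.033,-0.002,0.2],"dr":[0,0,0]},{"travel":[0.033,-0.002,0.2],"dr":[0,0,0]},{"travel":[0.033,-0.002,0.2],"dr":[0,0,0]},{"travel":[0.033,-0.002,0.2],"dr":[0,0,0]},{"travel":[0.033,-0.002,0.2],"dr":[0,0,0]},{"travel":[0,0,0],"dr":[0,0,0]},{"travel":[0,0,0],"dr":[0,0,0]}]' 1
python3 -c "
from h import *
goto([.5526,.1417,.143],106.8)"
```

```text
time_s: 4.55
eef_pos: [0.5582, 0.1265, 0.2166]
eef_rot: [0.005, 0.604, 0.797, 0.0]
wrist_force: [0.3, 0.6, 1.5]
opening: 1.001
t 4.55 pos [0.5582 0.1265 0.2166] F [0.28 0.58 1.52] T [-0.02 -0.06 -0.01] op 1.001
shift [ 0.111 -0.011  0.49 ]
turn [ 0.0112  0.0139 -0.0349]
```

```bash
python3 -m handwheel '[{"travel":[0.11,-0.01,0.05],"dr":[0.011,0.014,-0.035]},{"travel":[0.03,0,0.1],"dr":[0,0,0]},{"travel":[0,0,0.1],"dr":[0,0,0]},{"travel":[0,0,0.1],"dr":[0,0,0]},{"travel":[0,0,0.08],"dr":[0,0,0]},{"travel":[0,0,0.04],"dr":[0,0,0]},{"travel":[0,0,0],"dr":[0,0,0]},{"travel":[0,0,0],"dr":[0,0,0]}]' 1
python3 -c "
from h import *
goto([.5526,.1417,.143],106.8)"
```

```text
time_s: 5.22
eef_pos: [0.5602, 0.1446, 0.1573]
eef_rot: [0.007, 0.597, 0.802, 0.007]
wrist_force: [-0.0, 0.7, 0.5]
opening: 1.003
t 5.22 pos [0.5602 0.1446 0.1573] F [-0.    0.68  0.47] T [-0.01  0.01  0.03] op 1.003
shift [-0.003 -0.056  0.094]
turn [ 0.0368  0.0064 -0.0054]
```

```bash
python3 -m handwheel '[{"travel":[0,-0.06,0.05],"dr":[0.037,0.006,-0.005]},{"travel":[0,0,0.05],"dr":[0,0,0]},{"travel":[0,0,0],"dr":[0,0,0]},{"travel":[0,0,0],"dr":[0,0,0]}]' 1
python3 -c "
from h import *
goto([.5526,.1417,.143],106.8)"
```

```text
time_s: 5.55
eef_pos: [0.5527, 0.1417, 0.1437]
eef_rot: [0.001, 0.596, 0.803, 0.001]
wrist_force: [-0.2, -0.2, -0.4]
opening: 1.004
t 5.55 pos [0.5527 0.1417 0.1437] F [-0.25 -0.21 -0.35] T [-0.02  0.01 -0.  ] op 1.004
shift [ 0.    -0.001  0.004]
turn [ 0.0042  0.0018 -0.0001]
```

Spot on; I close the gripper.

```bash
python3 -m handwheel '[{"travel":[0,0,0],"dr":[0,0,0]},{"travel":[0,0,0],"dr":[0,0,0]},{"travel":[0,0,0],"dr":[0,0,0]},{"travel":[0,0,0],"dr":[0,0,0]},{"travel":[0,0,0],"dr":[0,0,0]},{"travel":[0,0,0],"dr":[0,0,0]},{"travel":[0,0,0],"dr":[0,0,0]},{"travel":[0,0,0],"dr":[0,0,0]},{"travel":[0,0,0],"dr":[0,0,0]},{"travel":[0,0,0],"dr":[0,0,0]},{"travel":[0,0,0],"dr":[0,0,0]},{"travel":[0,0,0],"dr":[0,0,0]}]' -1
python3 -c "
from h import *
goto([.5526,.1417,.143],106.8)"
```

```text
time_s: 6.55
eef_pos: [0.5533, 0.1417, 0.1446]
eef_rot: [0.002, 0.596, 0.803, 0.001]
wrist_force: [0.3, -0.2, -0.4]
opening: 0.118
t 6.55 pos [0.5533 0.1417 0.1446] F [ 0.31 -0.17 -0.42] T [-0.03  0.02 -0.02] op 0.118
shift [ 0.002 -0.004  0.011]
turn [0.0067 0.0029 0.0002]
```

```bash
python3 -m handwheel '[{"travel":[0,0,-0.04],"dr":[0,0,0]},{"travel":[0,0,-0.06],"dr":[0,0,0]},{"travel":[0,0,-0.1],"dr":[0,0,0]},{"travel":[0,0,-0.1],"dr":[0,0,0]},{"travel":[0,0,-0.1],"dr":[0,0,0]},{"travel":[0,0,-0.15],"dr":[0,0,0]},{"travel":[0,0,-0.15],"dr":[0,0,0]},{"travel":[0,0,-0.2],"dr":[0,0,0]},{"travel":[0,0,-0.2],"dr":[0,0,0]},{"travel":[0,0,-0.2],"dr":[0,0,0]},{"travel":[0,0,-0.2],"dr":[0,0,0]},{"travel":[0,0,-0.2],"dr":[0,0,0]},{"travel":[0,0,-0.2],"dr":[0,0,0]},{"travel":[0,0,-0.1],"dr":[0,0,0]},{"travel":[0,0,0],"dr":[0,0,0]},{"travel":[0,0,0],"dr":[0,0,0]}]' -1
python3 -c "
from h import *
goto([.42,-.235,.44],107.6)"
```

```text
time_s: 7.88
eef_pos: [0.5471, 0.142, 0.4633]
eef_rot: [-0.001, 0.596, 0.803, -0.001]
wrist_force: [-0.1, 0.4, -3.0]
opening: 0.122
t 7.88 pos [0.5471 0.142  0.4633] F [-0.15  0.41 -3.  ] T [-0.05 -0.05 -0.01] op 0.122
shift [-2.16  -1.539  0.16 ]
turn [-0.005   0.0003 -0.0253]
```

```bash
python3 -m handwheel '[{"travel":[-0.08,-0.06,0],"dr":[0,0,-0.025]},{"travel":[-0.14,-0.1,0],"dr":[0,0,0]},{"travel":[-0.14,-0.1,0],"dr":[0,0,0]},{"travel":[-0.14,-0.1,0],"dr":[0,0,0]},{"travel":[-0.14,-0.1,0],"dr":[0,0,0]},{"travel":[-0.14,-0.1,0],"dr":[0,0,0]},{"travel":[-0.14,-0.1,0],"dr":[0,0,0]},{"travel":[-0.14,-0.1,0],"dr":[0,0,0]},{"travel":[-0.14,-0.1,0],"dr":[0,0,0]},{"travel":[-0.14,-0.1,0],"dr":[0,0,0]},{"travel":[-0.14,-0.1,0],"dr":[0,0,0]},{"travel":[-0.14,-0.1,0],"dr":[0,0,0]},{"travel":[-0.14,-0.1,0],"dr":[0,0,0]},{"travel":[-0.14,-0.1,0],"dr":[0,0,0]},{"travel":[-0.14,-0.1,0],"dr":[0,0,0]},{"travel":[-0.1,-0.08,0],"dr":[0,0,0]},{"travel":[0,0,0],"dr":[0,0,0]},{"travel":[0,0,0],"dr":[0,0,0]}]' -1
python3 -c "
from h import *
goto([.42,-.235,.30],107.6)"
```

```text
time_s: 9.38
eef_pos: [0.4083, -0.245, 0.4282]
eef_rot: [-0.026, 0.588, 0.808, -0.005]
wrist_force: [0.6, 0.6, -3.0]
opening: 0.125
t 9.38 pos [ 0.4083 -0.245   0.4282] F [ 0.59  0.64 -3.03] T [-0.11 -0.09 -0.01] op 0.125
shift [0.009 0.128 0.851]
turn [-0.0734 -0.0679  0.0098]
```

```bash
python3 -m handwheel '[{"travel":[0,0.04,0.1],"dr":[-0.073,-0.068,0.01]},{"travel":[0,0,0.15],"dr":[0,0,0]},{"travel":[0,0,0.15],"dr":[0,0,0]},{"travel":[0,0,0.15],"dr":[0,0,0]},{"travel":[0,0,0.15],"dr":[0,0,0]},{"travel":[0,0,0.1],"dr":[0,0,0]},{"travel":[0,0,0.1],"dr":[0,0,0]},{"travel":[0,0,0],"dr":[0,0,0]},{"travel":[0,0,0],"dr":[0,0,0]}]' -1
python3 -c "
from h import *
goto([.42,-.235,.252],107.6)"
```

```text
time_s: 10.13
eef_pos: [0.4122, -0.232, 0.279]
eef_rot: [-0.005, 0.588, 0.809, 0.003]
wrist_force: [0.6, -0.5, -1.9]
opening: 0.126
t 10.13 pos [ 0.4122 -0.232   0.279 ] F [ 0.64 -0.46 -1.89] T [-0.11 -0.05 -0.01] op 0.126
shift [-0.037  0.044  0.18 ]
turn [-0.0033 -0.0208  0.0109]
```

```bash
python3 -m handwheel '[{"travel":[-0.03,0,0.1],"dr":[-0.003,-0.021,0.01]},{"travel":[0,0,0.08],"dr":[0,0,0]},{"travel":[0,0,0],"dr":[0,0,0]},{"travel":[0,0,0],"dr":[0,0,0]}]' -1
python3 - <<'E'
from h import *
import pickle
goto([.494+.0121,-.170-.0381,.252],107.6)
out=[];cs={}
for n in("scene","side","wrist"):
    cs[n],im=snap(n,n+"5.png");cs[n+"i"]=im
    print(n,proj(cs[n],[.494,-.17,.235]))
pickle.dump(cs,open("p5.pkl","wb"))
c=lambda i,x,y:cv2.resize(i[y:y+75,x:x+100],(400,300),interpolation=2)
o=np.vstack([np.hstack([c(cs["scenei"],190,85),c(cs["sidei"],220,110)]),np.hstack([cv2.resize(cs["wristi"],(400,300)),cv2.resize(cs["wristi"][100:300,120:386],(400,300))])])
cv2.imwrite("pics/p5.png",o[...,::-1])
E
```

```text
time_s: 10.47
eef_pos: [0.4149, -0.2349, 0.2535]
eef_rot: [0.001, 0.589, 0.808, 0.0]
wrist_force: [0.5, -0.1, -2.0]
opening: 0.122
t 10.47 pos [ 0.4149 -0.2349  0.2535] F [ 0.5  -0.14 -2.01] T [-0.09 -0.04  0.01] op 0.122
shift [-0.016  0.634  0.011]
turn [0.0032 0.0037 0.0055]
scene [246.73026207 132.03620438]
side [286.95590066 153.2849678 ]
wrist [425.17786087 167.45802381]
```

View pics/p5.png

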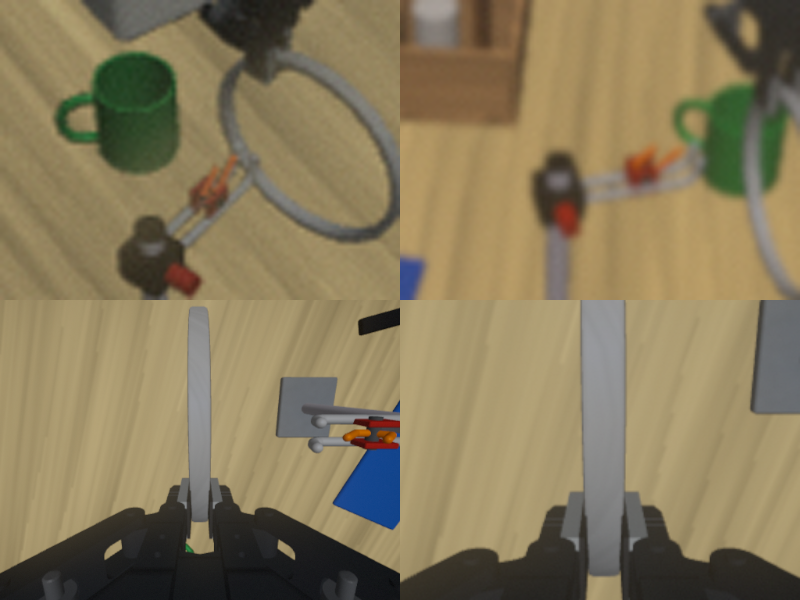

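The ring hangs upright and square: wrist column about 256, from row 10 to row 282. The hook tips are to its right at about (407,154) and (403,186). I check the ring centre from the tangents and the hook's lateral line.

```bash
python3 - <<'E'
from h import *
import pickle
cs=pickle.load(open("p5.pkl","rb"));w=cs["wrist"]
o=ctrl.get_obs();p=o["eef_pos"];y=np.radians(107.6);ey=np.array([np.cos(y),np.sin(y),0]);u=np.array([ey[1],-ey[0],0])
S=np.array([.494,-.17,.235])
C=p+.04*ey-np.array([0,0,.0536]);print("pred C",C,"rel seat u,y",(C-S)@u,(C-S)@ey)
# predicted tangents
th=np.linspace(0,2*np.pi,720)
for R in(.085,):
    pts=[proj(w,C+R*(np.cos(t)*ey+np.sin(t)*np.array([0,0,1]))) for t in th]
    pts=np.array(pts);print("pred rows",pts[:,1].min(),pts[:,1].max(),"cols",pts[pts[:,1].argmin()],pts[pts[:,1].argmax()])
im=cs["wristi"];h=cv2.cvtColor(im,cv2.COLOR_RGB2HSV)
m=(h[:,:,1]<40)&(h[:,:,2]>90);
for r in(8,10,12,14,20,60,120,180,230,270,280,285,290):
    x=np.where(m[r,220:290])[0]; print(r,(x.min()+220,x.max()+220,len(x)) if len(x) else None)
for t in((407,154),(403,186),(405,170)):
    X=onz(w,*t,.251);print("tip",X,(X-S)@u,(X-S)@ey)
E
```

```text
pred C [ 0.40291706 -0.19712785  0.20028895] rel seat u,y -0.09502205037954901 0.0016827264638355109
pred rows 4.545544905795193 288.4372798768861 cols [255.97574146   4.54554491] [255.04918577 288.43727988]
8 None
10 (np.int64(243), np.int64(264), 22)
12 (np.int64(243), np.int64(264), 22)
14 (np.int64(242), np.int64(265), 24)
20 (np.int64(242), np.int64(265), 24)
60 (np.int64(241), np.int64(268), 28)
120 (np.int64(240), np.int64(269), 30)
180 (np.int64(241), np.int64(269), 29)
230 (np.int64(233), np.int64(278), 46)
270 (np.int64(246), np.int64(265), 20)
280 (np.int64(245), np.int64(265), 21)
285 None
290 None
tip [ 0.47236744 -0.16695791  0.251     ] -0.019700118334415692 0.009440726983400293
tip [ 0.47756494 -0.18246567  0.251     ] -0.01943498394305024 -0.00691269142998744
tip [ 0.47492789 -0.17459751  0.251     ] -0.019569505012181482 0.0013845321689174434
```

```bash
python3 - <<'E'
from h import *
import pickle
cs=pickle.load(open("p5.pkl","rb"))
p=ctrl.get_obs()["eef_pos"];y=np.radians(107.6);ey=np.array([np.cos(y),np.sin(y),0]);u=np.array([ey[1],-ey[0],0])
th=np.linspace(0,2*np.pi,360)
for n,(x0,y0,x1,y1) in(("scene",(235,90,305,155)),("side",(390,0,420,10))):
  for dz in(0,-.004,-.008):
    C=p+.04*ey-np.array([0,0,.0536-dz])
    q=np.array([proj(cs[n],C+.085*(np.cos(t)*ey+np.sin(t)*np.array([0,0,1]))+s*u) for t in th for s in(-.006,.006)])
    print(n,dz,q.min(0).round(1),q.max(0).round(1))
im=cs["scenei"];ov=im.copy()
h=cv2.cvtColor(im,cv2.COLOR_RGB2HSV);m=(h[:,:,1]<45)
for r in range(140,150):
    x=np.where(m[r,262:300])[0];print(r,x.min()+262 if len(x) else None,len(x))
for c in range(282,296):
    x=np.where(m[100:146,c])[0];print(c,len(x),end=" ")
C=p+.04*ey-np.array([0,0,.0536])
outs=[]
for n in("scene","side"):
    k=6 if n=="scene" else 6
    x,yy=(225,80) if n=="scene" else (290,110)
    o=cv2.resize(cs[n+"i"][yy:yy+90,x:x+66],None,fx=6,fy=6,interpolation=2)
    for R in(.077,.085):
      for s in(-.006,.006):
        q=np.array([proj(cs[n],C+R*(np.cos(t)*ey+np.sin(t)*np.array([0,0,1]))+s*u) for t in th])
        q=((q-[x,yy]+.5)*6-.5).astype(int);cv2.polylines(o,[q],True,(255,0,0) if s<0 else (0,255,255),1)
    outs.append(o)
cv2.imwrite("pics/ov.png",np.hstack(outs)[...,::-1])
E
```

```text
scene 0 [243.6  95.9] [291.2 145.5]
scene -0.004 [243.6  96.9] [291.1 146.3]
scene -0.008 [243.6  98. ] [291.  147.1]
side 0 [305. 129.] [328.8 185. ]
side -0.004 [304.9 130. ] [328.6 185.8]
side -0.008 [304.8 131.1] [328.4 186.7]
140 265 9
141 267 11
142 269 17
143 271 14
144 274 7
145 None 0
146 None 0
147 None 0
148 None 0
149 None 0
282 8 283 9 284 9 285 9 286 9 287 12 288 19 289 17 290 11 291 0 292 0 293 0 294 0 295 0
```

View pics/ov.png

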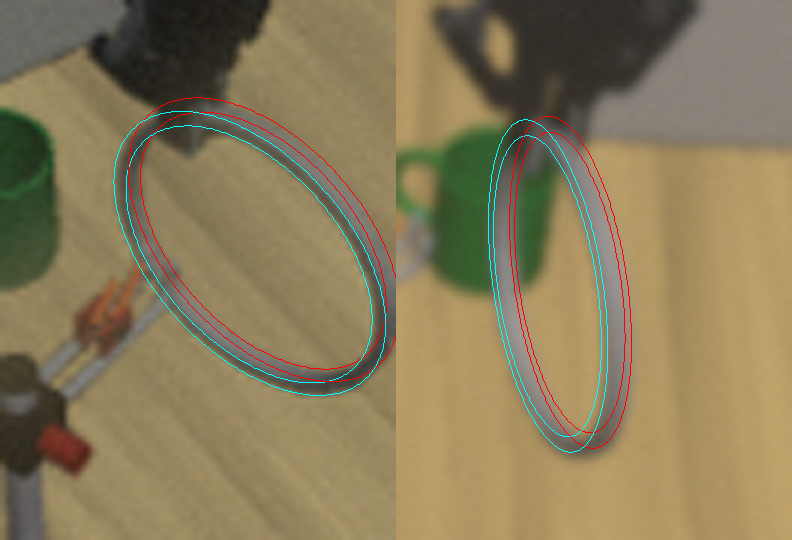

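The overlay of the predicted ring matches both views within about 1 px, so the ring centre is known. Its underside is at z≈0.277, which clears the prong. I slide along tool y by about 95 mm in two parts.

```bash
python3 -m handwheel '[{"travel":[0,0.08,0],"dr":[0,0,0]},{"travel":[0,0.08,0],"dr":[0,0,0]},{"travel":[0,0.08,0],"dr":[0,0,0]},{"travel":[0,0.08,0],"dr":[0,0,0]},{"travel":[0,0,0],"dr":[0,0,0]},{"travel":[0,0,0],"dr":[0,0,0]}]' -1
python3 -c "
from h import *
goto([.494+.0121,-.170-.0381,.252],107.6)"
```

```text
time_s: 11.12
eef_pos: [0.4677, -0.2196, 0.2569]
eef_rot: [0.004, 0.589, 0.808, 0.0]
wrist_force: [-0.1, -0.4, -3.1]
opening: 0.122
t 11.12 pos [ 0.4677 -0.2196  0.2569] F [-0.12 -0.37 -3.09] T [-0.11 -0.01 -0.01] op 0.122
shift [-0.005  0.267  0.034]
turn [0.0103 0.013  0.0054]
```

```bash
python3 -m handwheel '[{"travel":[0,0.07,0.01],"dr":[0.01,0.013,0.005]},{"travel":[0,0.07,0.01],"dr":[0,0,0]},{"travel":[0,0.07,0],"dr":[0,0,0]},{"travel":[0,0.03,0],"dr":[0,0,0]},{"travel":[0,0,0],"dr":[0,0,0]},{"travel":[0,0,0],"dr":[0,0,0]}]' -1
python3 -c "
from h import *
goto([.494+.0121,-.170-.0381,.252],107.6)"
```

```text
time_s: 11.62
eef_pos: [0.5047, -0.2071, 0.2529]
eef_rot: [-0.001, 0.59, 0.808, -0.0]
wrist_force: [0.2, 0.2, -3.7]
opening: 0.12
t 11.62 pos [ 0.5047 -0.2071  0.2529] F [ 0.19  0.16 -3.73] T [-0.09 -0.04 -0.04] op 0.12
shift [-0.009  0.007  0.006]
turn [-0.0036 -0.0024  0.0048]
```

```bash
python3 - <<'E'
from h import *
c,w=snap("wrist","w6.png");_,s=snap("side","s6.png");_,a=snap("scene","a6.png")
print(proj(c,[.494,-.17,.235]))
f=lambda i,x,y,W:cv2.resize(i[y:y+W*3//4,x:x+W],(400,300),interpolation=2)
cv2.imwrite("pics/p6.png",np.vstack([np.hstack([f(w,176,90,180),cv2.resize(w,(400,300))]),np.hstack([f(s,250,110,80),f(a,205,95,80)])])[...,::-1])
E
```

```text
[257.28439429 166.31600783]
```

View pics/p6.png

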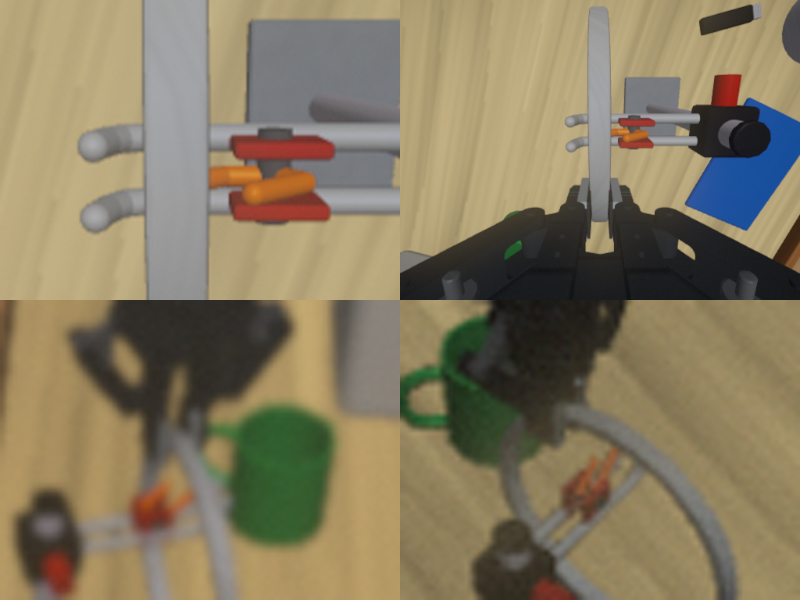

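The ring's rim is between the hook's end and the red cheeks. The lower prong is below the rim and the upper prong is on the post side. I check the offset along x numerically.

```bash
python3 - <<'E'
from h import *
c=cal("wrist");p=ctrl.get_obs()["eef_pos"];y=np.radians(107.6);ey=np.array([np.cos(y),np.sin(y),0]);u=np.array([ey[1],-ey[0],0])
for n,(x,v),z in(("tip",(93,180),.251),("cheek",(231,178),.246),("ringL",(145,180),.285),("ringR",(209,180),.285)):
    X=onz(c,176+x*.45,90+v*.45,z);print(n,((X-p)@u*1e3).round(1),((X-p)@ey*1e3).round(1))
E
```

```text
tip -18.9 38.8
cheek 12.8 38.5
ringL -5.4 45.0
ringR 5.6 45.0
```

```bash
python3 -m handwheel '[{"travel":[-0.006,0,0.03],"dr":[0,0,0.005]},{"travel":[0,0,0.03],"dr":[0,0,0]},{"travel":[0,0,0.02],"dr":[0,0,0]},{"travel":[0,0,0],"dr":[0,0,0]}]' -1
python3 -c "
from h import *
goto([.494+.0121,-.170-.0381,.252],107.6)"
```

```text
time_s: 12.1
eef_pos: [0.5039, -0.2091, 0.241]
eef_rot: [-0.0, 0.592, 0.806, -0.001]
wrist_force: [-1.5, 0.5, 2.2]
opening: 0.123
t 12.1 pos [ 0.5039 -0.2091  0.241 ] F [-1.49  0.51  2.19] T [0.19 0.25 0.04] op 0.123
shift [ 0.002  0.016 -0.073]
turn [-0.0021  0.0005 -0.005 ]
```

```bash
python3 -m handwheel '[{"travel":[0,0,0.02],"dr":[0,0,0]},{"travel":[0,0,0.02],"dr":[0,0,0]}]' -1
python3 -c "
from h import *
goto([.494+.0121,-.170-.0381,.252],107.6)"
```

```text
time_s: 12.27
eef_pos: [0.5034, -0.2101, 0.2367]
eef_rot: [0.0, 0.592, 0.806, -0.001]
wrist_force: [-4.0, -0.5, 3.7]
opening: 0.119
t 12.27 pos [ 0.5034 -0.2101  0.2367] F [-4.   -0.51  3.71] T [0.03 0.75 0.15] op 0.119
shift [ 0.007  0.021 -0.102]
turn [-0.004   0.0042 -0.0049]
```

Contact with the prong: about 6 N net upward push and about 4 N toward -x. I continue with small steps, correcting tool y.

```bash
python3 -m handwheel '[{"travel":[0.003,0.015,0.02],"dr":[0,0,0]},{"travel":[0.003,0.01,0.02],"dr":[0,0,0]}]' -1
python3 -c "
from h import *
goto([.494+.0121,-.170-.0381,.252],107.6)"
```

```text
time_s: 12.43
eef_pos: [0.507, -0.2093, 0.2318]
eef_rot: [0.002, 0.592, 0.806, -0.002]
wrist_force: [-0.6, 0.5, 3.3]
opening: 0.122
t 12.43 pos [ 0.507  -0.2093  0.2318] F [-0.65  0.46  3.28] T [ 0.15  0.11 -0.  ] op 0.122
shift [ 0.009 -0.003 -0.135]
turn [-0.0023  0.0094 -0.0064]
```

```bash
python3 -m handwheel '[{"travel":[0.002,0.01,0.02],"dr":[0,0,0]},{"travel":[0.002,0.01,0.02],"dr":[0,0,0]}]' -1
python3 -c "
from h import *
goto([.494+.0121,-.170-.0381,.252],107.6)"
```

```text
time_s: 12.6
eef_pos: [0.5109, -0.208, 0.2262]
eef_rot: [0.003, 0.592, 0.806, -0.002]
wrist_force: [-0.9, 0.3, 4.8]
opening: 0.124
t 12.6 pos [ 0.5109 -0.208   0.2262] F [-0.86  0.32  4.8 ] T [0.15 0.28 0.06] op 0.124
shift [ 0.008 -0.03  -0.172]
turn [ 0.0021  0.0126 -0.007 ]
```

```bash
python3 -m handwheel '[{"travel":[0.004,-0.025,0.015],"dr":[0.002,0.012,-0.006]},{"travel":[0.003,0,0.015],"dr":[0,0,0]}]' -1
python3 -c "
from h import *
goto([.494+.0121,-.170-.0381,.252],107.6)"
```

```text
time_s: 12.77
eef_pos: [0.5096, -0.2078, 0.2223]
eef_rot: [0.003, 0.591, 0.807, 0.002]
wrist_force: [-2.6, -2.0, 4.1]
opening: 0.124
t 12.77 pos [ 0.5096 -0.2078  0.2223] F [-2.64 -1.97  4.1 ] T [-0.02  0.45  0.18] op 0.124
shift [ 0.005 -0.022 -0.198]
turn [ 0.0106  0.0043 -0.0001]
```

```bash
python3 -m handwheel '[{"travel":[0.002,0.003,0.015],"dr":[0,0,0]},{"travel":[0.002,0.003,0.01],"dr":[0,0,0]}]' -1
python3 -c "
from h import *
goto([.494+.0121,-.170-.0381,.252],107.6)"
```

```text
time_s: 12.93
eef_pos: [0.5106, -0.2073, 0.2184]
eef_rot: [0.003, 0.591, 0.807, 0.001]
wrist_force: [-0.7, -0.2, 5.0]
opening: 0.122
t 12.93 pos [ 0.5106 -0.2073  0.2184] F [-0.73 -0.24  5.04] T [-0.09  0.17  0.11] op 0.122
shift [ 0.003 -0.029 -0.224]
turn [0.0109 0.0065 0.0002]
```

```bash
python3 -m handwheel '[{"travel":[0.003,-0.03,0.002],"dr":[0.01,0.006,0]},{"travel":[0,-0.01,0.003],"dr":[0,0,0]}]' -1
python3 -c "
from h import *
goto([.494+.0121,-.170-.0381,.252],107.6)"
```

```text
time_s: 13.1
eef_pos: [0.5061, -0.2084, 0.218]
eef_rot: [0.001, 0.591, 0.807, 0.001]
wrist_force: [3.2, 1.5, 5.7]
opening: 0.118
t 13.1 pos [ 0.5061 -0.2084  0.218 ] F [3.23 1.49 5.71] T [ 0.35 -0.39 -0.18] op 0.118
shift [ 0.002  0.001 -0.226]
turn [0.0071 0.0018 0.    ]
```

```bash
python3 -m handwheel '[{"travel":[0,0,0.01],"dr":[0,0,0]}]' -1
python3 -c "
from h import *
goto([.494+.0121,-.170-.0381,.252],107.6)"
```

```text
time_s: 13.18
eef_pos: [0.5063, -0.2082, 0.2173]
eef_rot: [0.002, 0.591, 0.807, 0.002]
wrist_force: [-1.1, 2.4, 12.6]
opening: 0.121
t 13.18 pos [ 0.5063 -0.2082  0.2173] F [-1.07  2.35 12.63] T [ 0.84  0.3  -0.01] op 0.121
shift [ 0.001 -0.    -0.231]
turn [ 0.009   0.0018 -0.0001]
```

Hard stop: 0.7 mm of travel raised the force from 5.7 to 12.6 N. With the ring's weight that is about 15 N on the hook. The total travel since contact was about 24.7 mm, as expected. I look at the keeper.

```bash
python3 - <<'E'
from h import *
c,w=snap("wrist","w7.png");_,s=snap("side","s7.png");_,a=snap("scene","a7.png")
f=lambda i,x,y,W:cv2.resize(i[y:y+W*3//4,x:x+W],(400,300),interpolation=2)
cv2.imwrite("pics/p7.png",np.vstack([np.hstack([f(w,176,90,180),f(w,216,140,80)]),np.hstack([f(s,260,120,60),f(a,215,105,60)])])[...,::-1])
goto([.494+.0121,-.170-.0381,.252],107.6)
E
```

```text
t 13.33 pos [ 0.5064 -0.2083  0.2177] F [0.05 2.12 9.7 ] T [0.58 0.07 0.03] op 0.122
shift [ 0.001 -0.    -0.229]
turn [0.0089 0.0025 0.0001]
```

View pics/p7.png

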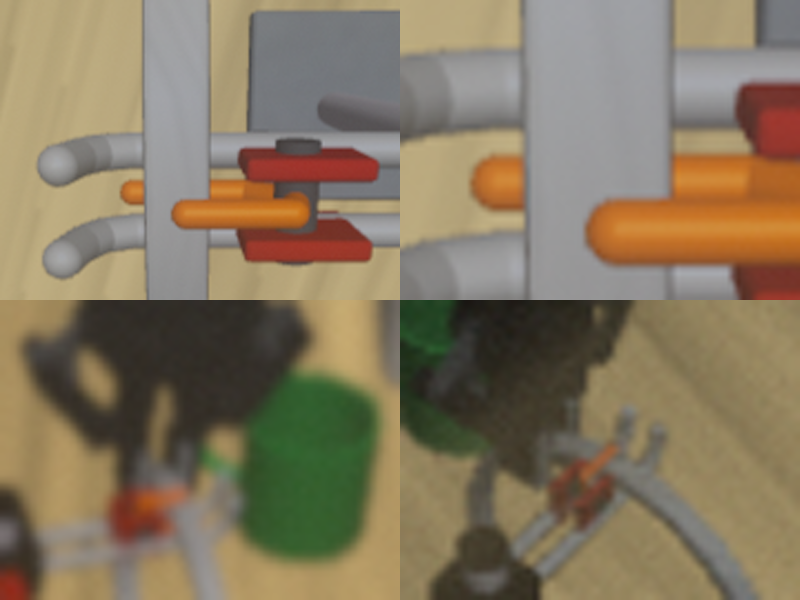

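The upper orange prong has swung over the rim and the rim sits on the bars. I press once more to confirm the hard stop.

```bash
python3 -m handwheel '[{"travel":[0,0,0.009],"dr":[0,0,0]}]' -1
python3 -m handwheel '[{"travel":[0,0,0.009],"dr":[0,0,0]}]' -1
python3 -c "
from h import *
goto([.494+.0121,-.170-.0381,.252],107.6)"
```

```text
time_s: 13.42
eef_pos: [0.5065, -0.2082, 0.2174]
eef_rot: [0.002, 0.591, 0.807, 0.002]
wrist_force: [-2.7, 0.7, 11.8]
opening: 0.124
time_s: 13.5
eef_pos: [0.5065, -0.2082, 0.2174]
eef_rot: [0.002, 0.59, 0.807, 0.002]
wrist_force: [-2.8, 1.2, 12.8]
opening: 0.118
t 13.5 pos [ 0.5065 -0.2082  0.2174] F [-2.77  1.21 12.83] T [0.64 0.4  0.07] op 0.118
shift [ 0.001 -0.001 -0.231]
turn [0.0109 0.0038 0.0008]
```

```bash
python3 -m handwheel '[{"travel":[0,0,0],"dr":[0,0,0]},{"travel":[0,0,0],"dr":[0,0,0]},{"travel":[0,0,0],"dr":[0,0,0]}]' -1
python3 -m handwheel '[{"travel":[0,0,0],"dr":[0,0,0]},{"travel":[0,0,0],"dr":[0,0,0]},{"travel":[0,0,0],"dr":[0,0,0]},{"travel":[0,0,0],"dr":[0,0,0]},{"travel":[0,0,0],"dr":[0,0,0]},{"travel":[0,0,0],"dr":[0,0,0]},{"travel":[0,0,0],"dr":[0,0,0]},{"travel":[0,0,0],"dr":[0,0,0]}]' 1
python3 -c "
from h import *
goto([.494+.0121,-.170-.0381,.252],107.6)"
```

```text
time_s: 13.75
eef_pos: [0.5063, -0.2084, 0.2183]
eef_rot: [0.003, 0.59, 0.807, 0.002]
wrist_force: [2.3, -0.1, 3.2]
opening: 0.116
time_s: 14.42
eef_pos: [0.5028, -0.2069, 0.2138]
eef_rot: [-0.002, 0.59, 0.807, 0.001]
wrist_force: [-0.2, -0.3, 0.1]
opening: 1.003
t 14.42 pos [ 0.5028 -0.2069  0.2138] F [-0.19 -0.25  0.11] T [ 0.02  0.01 -0.  ] op 1.003
shift [-0.013  0.018 -0.255]
turn [-0.0022 -0.0081  0.0011]
```

Released, with no force left on the wrist. I lift straight up, keeping the tool centred.

```bash
python3 -m handwheel '[{"travel":[0,0,-0.08],"dr":[0,0,0]},{"travel":[0,0,-0.1],"dr":[0,0,0]},{"travel":[0,0,-0.1],"dr":[0,0,0]},{"travel":[0,0,-0.1],"dr":[0,0,0]},{"travel":[0,0,-0.15],"dr":[0,0,0]},{"travel":[0,0,-0.15],"dr":[0,0,0]},{"travel":[0,0,-0.15],"dr":[0,0,0]},{"travel":[0,0,-0.1],"dr":[0,0,0]},{"travel":[0,0,0],"dr":[0,0,0]},{"travel":[0,0,0],"dr":[0,0,0]},{"travel":[0,0,0],"dr":[0,0,0]},{"travel":[0,0,0],"dr":[0,0,0]},{"travel":[0,0,0],"dr":[0,0,0]},{"travel":[0,0,0],"dr":[0,0,0]},{"travel":[0,0,0],"dr":[0,0,0]},{"travel":[0,0,0],"dr":[0,0,0]}]' 1
python3 - <<'E'
from h import *
c,w=snap("wrist","w8.png");_,s=snap("side","s8.png");_,a=snap("scene","a8.png")
print(proj(c,[.494,-.17,.242]),ctrl.get_obs()["wrist_force"])
f=lambda i,x,y,W:cv2.resize(i[y:y+W*3//4,x:x+W],(400,300),interpolation=2)
cv2.imwrite("pics/p8.png",np.vstack([np.hstack([f(w,196,120,120),cv2.resize(w,(400,300))]),np.hstack([f(s,250,110,80),f(a,205,105,80)])])[...,::-1])
E
```

```text
time_s: 15.75
eef_pos: [0.5011, -0.2059, 0.3626]
eef_rot: [-0.004, 0.59, 0.807, 0.001]
wrist_force: [-0.1, 0.4, 0.5]
opening: 1.002
[260.33375411 151.13850368] [ 0.2453794  -0.62147275  0.48186764]
```

View pics/p8.png

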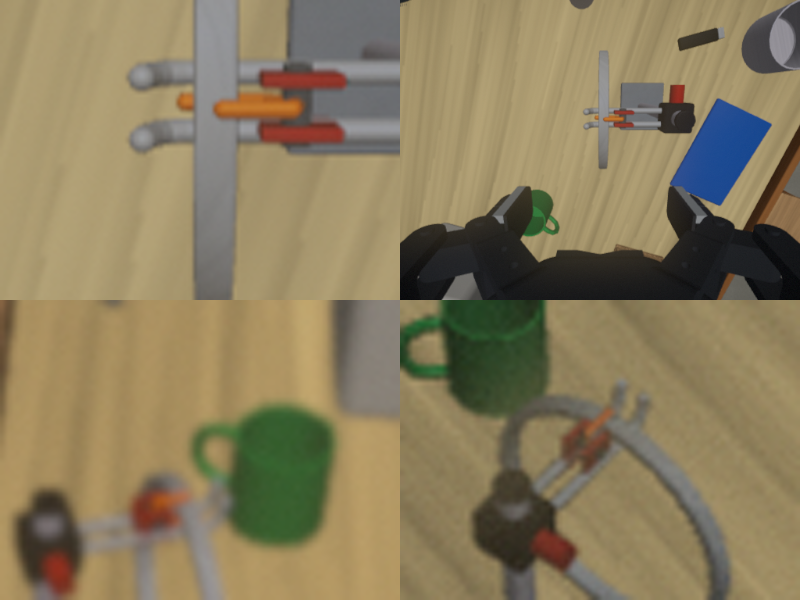

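The final view shows the ring hanging on its own, midway between hook end and cheeks (crop column 216, seat expected at about 217). The orange prong is over the rim and the gripper is well clear.

```bash
python3 -c "
from bench import ctrl
print(ctrl.hand_in())"
```

```text
the job is handed in; nothing more can be done
None
```

The steel pot ring now hangs by itself on the J-hook with the orange keeper swung over its rim, and I handed the job in at about 16 s of the 67 s limit. I gripped the rim 40 mm to one side of its top and lifted it out of the rack. I then threaded it over the hook and pressed it down in small steps.

- **Seat:** the prong touched about 24.7 mm before a hard stop, close to the 24 mm expected. The seat is therefore about 7 mm above nominal.
- **Press force:** the upward force on the wrist at the stop read 12 to 13 N. With the ring's weight added, that is roughly 15 N on the hook. A second press stopped at the same height, and no reading came near 22 N.
- **After release:** the wrist force was about zero. The last pictures show the ring midway between the hook's end and the red cheeks. The mug, board, pot and lighter in view look undisturbed.
- **Not perfect or not checked:**
  - While pressing, the ring wandered up to about 4.5 mm along the hook and I corrected it.
  - Mid-carry the tool tilted about 3° and I levelled it.
  - The keeper's angle could not be read directly. I judge it shut from the hard stop and the pictures.

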